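# Lay out the buildings on an architect's site model

### The arm

A 6-joint arm with a two-finger parallel gripper is mounted at the origin on the work surface. World frame = base frame: x ahead of the robot, y to its left, z up, the work surface at z = 0. Lengths are in m, angles in degrees, forces in N, time in s.
With the tool pointing down it reaches from about 0.35 to 0.875 m from the base axis. Payload 4.2 kg.
Tool frame: the origin (TCP) lies midway between the tips of the shut fingers; the grasp point (between the pads) lies 19 mm behind it; z points along the fingers, y is the line along which they close (so a half turn about z gives the same grasp; the last joint's range is limited). The gripper opens to 87 mm and grips with 3 to 60 N. Pads are 19 mm wide; open, the fingers measure 117 mm over their backs; the gripper's body (75 mm by 190 mm) begins 51 mm behind the grasp point.
Start: joints at [-59.439, 22.042, 0.453, 0, -68.411, -14.817], TCP at [0.17, -0.602, 0.223] pointing down, gripper open.
Joint ranges: [-179.83, 179.83], [-69.29, 118.12], [-61.27, 80.66], [-181.25, 117.63], [-171.15, -9.14], [-177.46, 177.46]. Speed limits (degrees/s): [159.86, 159.86, 180, 180, 180, 180].

### API

Orientations are given as a 3x3 rotation matrix whose columns are the frame's x, y, z axes.
In Python, from station import r, cams gives the robot as it stands.
- The arm moves only by the tool play_rows, never from a script. Its argument "commands" is text: rows parted by semicolons, each of 6 numbers parted by spaces: the shift along the world's x, y, z normalised to -1 to 1, where 1 is 30 mm, then the turn, a rotation vector about the world's x, y, z normalised to -1 to 1, where 1 is 0.15 rad. A call has 1 to 20 rows; each row shifts and turns the commanded pose from where the row before left it; what a row does not reach is not made up. A row lasts 1/10 s, in which the tool goes at most 50 mm and 8.59 degrees, less where a joint would pass 70% of its speed; a pose out of reach is approached as far as the arm can. A call with a number of a shift or a turn outside -1 to 1 is refused whole. A call with a gripper value outside its range is refused whole. "grip" is the finger opening in mm, from 0 to 87, set as the call begins (left out, the last holds). The fingers move at their own pace and stop on an object; the grip force is fixed at half the most. Time passes only in rows, so rows that do not move let the fingers close. It gives the time, the measured TCP pose, the force, the opening and the grip force at its end, in the units of the state.
- r.sense(): the state, without advancing time (a new reading comes with each control period).
- cams.capture(name): name is "side" or "top"; returns (picture, depth): 384x512x3 uint8, blue, green, red; 384x512 float32, m along the optical axis (not along the pixel's ray), 0 where there is no reading.
- cams.camera_info(name): a dict with "mtx" (3x3 intrinsics, pixels), "R" (3x3) and "t" (3): a world point X has camera coordinates R X + t. Camera axes: x right, y down, z forward; pixel columns grow to the right and rows downward; lengths in m; the calibration is good to about 2 mm. A picture is of the moment at which its call begins. camera_info takes no time and is no camera call.
- r.finish_job(): hands the job in; it is judged then, once.
The state is a dict: "time_s": time; "joints": joint angles; "joint_velocities": joint speeds; "effort": joint torques, N m; "tcp_pos": TCP position; "ee_rot": TCP orientation; "wrist_force": force on the tool from outside, world axes, zero at the start; "moment": the same for the moment, N m; "gripper_width": opening from 0.0 (shut) to 1.0 (fully open); "gripper_force": force on a finger pad.
Only numpy, scipy, OpenCV 4.12 (cv2) and the standard library are available. Lean on these libraries where they do the work, as an engineer would, in place of code of your own. Each camera call takes 0.05 s, during which the arm holds its last target. There are 200 camera calls.

### The job

Finish the site model on the board: stand the brown hall on the middle plot, between the white church and the red mill, with its long side parallel to the road, and set the blue dome on top of the hall, at the middle of its roof. Stand the orange tower on the plot directly behind the church (away from the road) and the tree on the plot directly in front of the mill (towards the road), each upright in the middle of its plot, the tower square with the plot's lines. Set the models down rather than dropping them, and leave the pencil cup, the glue bottle and the tape roll where they are.

Things in the scene. Friction and masses are not known exactly. Their poses are not given: they have to be found in the camera images.
- board: Fixed card base of the model, 290 (x) by 260 (y) by 10 mm thick, turned up to 0.25 rad. Origin: under the middle plot's centre, at table height; x points from road to back, y left. Edges at x -165, +125, y -130, +130 mm. Dark dashed road, 32 mm wide, along the front edge (x = -147), on the robot's side. White outlines mark 3 x 3 plots, 72 mm square, centres at x and y = -80, 0, +80 mm.
- church: White model church, small tower with dark spire at its road end, fixed on the board in the left or right plot of the middle row (it and the mill swap). 50 (x) by 44 mm (y), roof ridge 56, spire tip 76 mm above the board. Origin: centre of its underside = plot centre on the board's top; axes parallel to the board's, +x is behind it (away from the road).
- mill: Red model mill, grey flat roof, round chimney, fixed on the board in the other of the left and right plots of the middle row. 53 (x) by 51 mm (y), roof 45, chimney 75 mm above the board. Origin: centre of its underside = plot centre on the board's top; axes parallel to the board's, -x is in front of it (towards the road).
- hall: Loose dark brown wooden block model of a hall with a flat roof and rows of pale windows on its long sides: 44 mm (x) by 64 mm (y, the long direction) by 40 mm tall, about 90 g. Origin: centre of its underside, z up. Starts standing on the table beside the board, turned by up to 0.6 rad.
- dome: Loose blue round dome model: an upright drum of 34 mm diameter, straight-sided to 26 mm, rounded above to a height of 36 mm; about 35 g. Origin: centre of its underside, z up. Starts upright on the table beside the board.
- tower: Loose orange tower-block model with pale floor stripes: square shaft 36 by 36 mm on a plinth 46 by 46 mm, 6 mm high; 86 mm tall in all, about 90 g. Origin: centre of its underside, z up, x and y square to its faces. Starts upright on the table beside the board, turned by up to 0.6 rad.
- tree: Loose model tree: green canopy of 36 mm diameter, straight-sided from 30 to 58 mm above its underside, tapering to the top at 76 mm, on a thin trunk and a pale wooden foot disc of 46 mm diameter, 6 mm thick; about 50 g. Origin: centre of its underside, z up. Starts upright on the table beside the board.
- pencil_cup: White pencil cup, 76 mm diameter, 95 mm tall, pencils reaching to 155 mm; stands on the table beyond the board to the left. Bystander. Origin: centre of its underside.
- glue: White glue bottle with a blue label and an orange cap, 52 mm diameter, 130 mm tall; on the table beyond the board to the right. Bystander. Origin: centre of its underside.
- tape: Yellow roll of masking tape lying flat, 96 mm outer diameter, 25 mm high; on the table behind the board. Bystander. Origin: centre of its underside.
Not all that is in view belongs to the job. Leave any pink or purple look-alike of the hall alone. Of the things like the dome, leave any that is green; of the rest the larger one is meant.

How it is judged (in metres and radians):
At the end, for the whole second after the job is handed in: Hall on the middle plot, tower on the plot behind the church, tree on the plot before the mill: each within 12 mm per board axis; hall and tower within 0.2 rad of parallel; dome on the hall's roof within 10 mm of its centre. Heights to 4 mm, tilt under 0.1 rad, released, at rest (x of hall in the frame of board between -0.012 and 0.012 m and y of hall in the frame of board between -0.012 and 0.012 m and z of hall in the frame of board between 0.006 and 0.014 m and x of tower in the frame of church between 0.068 and 0.092 m and y of tower in the frame of church between -0.012 and 0.012 m and z of tower in the frame of church between -0.004 and 0.004 m and x of tree in the frame of mill between -0.092 and -0.068 m and y of tree in the frame of mill between -0.012 and 0.012 m and z of tree in the frame of mill between -0.004 and 0.004 m and horizontal distance between dome and hall below 0.01 m and z of dome in the frame of hall between 0.036 and 0.044 m and angle between the y axis of hall and the y axis of board, either way round below 0.2 rad and (angle between the x axis of tower and the x axis of board, either way round below 0.2 rad or angle between the x axis of tower and the y axis of board, either way round below 0.2 rad) and angle between each of hall, dome, tower, tree's own z axis and vertical below 0.1 rad and linear speed of each of hall, dome, tower, tree below 0.02 m/s and contact force between each of hall, dome, tower, tree and the fingers below 0.05 N); the robot touches nothing.
It fails at once if a model is dropped or thrown: faster than 0.7 m/s with no finger touching it (a fall of about 25 mm) ((linear speed of hall above 0.7 m/s and contact force between hall and the fingers below 0.02 N) or (linear speed of dome above 0.7 m/s and contact force between dome and the fingers below 0.02 N) or (linear speed of tower above 0.7 m/s and contact force between tower and the fingers below 0.02 N) or (linear speed of tree above 0.7 m/s and contact force between tree and the fingers below 0.02 N)).
It fails at once if the pencil cup, glue bottle or tape roll is moved by more than 20 mm (distance of any of pencil_cup, glue, tape from where it was at the start of the episode above 0.02 m).
It also fails if it takes over 106 s, if anything falls off the work surface, if the arm or the gripper's body presses on something with over 40 N, if the wrist force passes 120 N, or if a joint passes its speed limit or range.

## Working session

There is one attempt and no reset: what is moved stays moved. The work goes in short steps, Python scripts to look and compute and a tool call to move; the robot and the scene stay as the last step left them, time stands still between calls to the robot, and variables do not carry over. Pictures are saved under pics/ and viewed, at most 14 in all, crops included, and the job is handed in when it is done.

Besides the shell and the picture viewer there is one more tool, called after "Emit:" in YAML: its name, and indented under it one key for each argument. play_rows: Moves the arm, as the interface text tells. Scaled input: -1 to 1 covers 30 mm each way for a shift and 0.15 rad each way for a turn. Its arguments: {"type":"object","properties":{"commands":{"type":"string"},"grip":{"type":"number"}},"required":["commands"]}

```bash
mkdir -p pics; ls
python3 - <<'E'
from station import r,cams
import cv2,numpy as np
for n in("top","side"):
    p,d=cams.capture(n); cv2.imwrite(f"pics/{n}0.png",p); np.save(f"pics/{n}0.npy",d)
    i=cams.camera_info(n); print(n,np.round(i["mtx"],1).tolist(),np.round(i["R"],3).tolist(),np.round(i["t"],3))
s=r.sense(); print(s["time_s"],s["tcp_pos"],np.round(s["ee_rot"],3).tolist())
E
```

```text
pics
top [[362.8, 0.0, 253.5], [0.0, 362.8, 198.1], [0.0, 0.0, 1.0]] [[0.001, -1.0, 0.021], [-0.995, -0.003, -0.102], [0.102, -0.021, -0.995]] [0.02  0.628 0.922]
side [[359.4, 0.0, 253.3], [0.0, 359.4, 198.4], [0.0, 0.0, 1.0]] [[-0.815, -0.58, 0.018], [-0.328, 0.434, -0.839], [0.478, -0.689, -0.544]] [0.539 0.2   0.625]
0.1 [ 0.16947061 -0.60102014  0.22158708] [[-0.963, -0.271, -0.001], [-0.271, 0.963, 0.002], [0.0, 0.002, -1.0]]
```

View pics/top0.png

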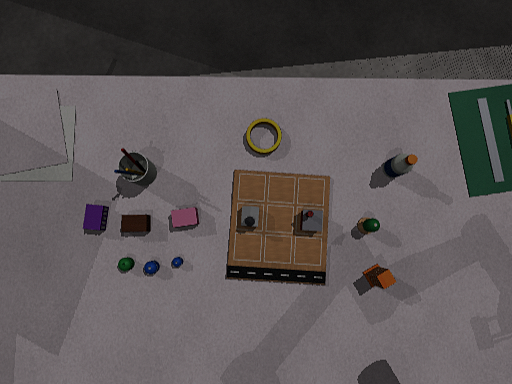

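View pics/side0.png

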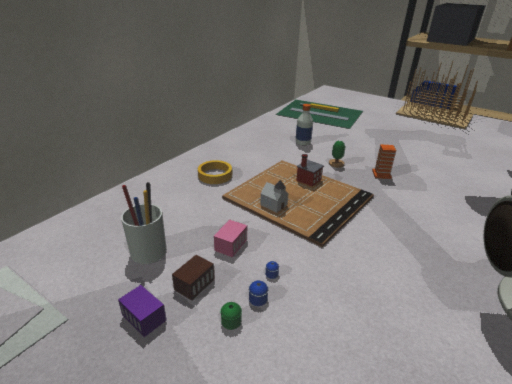

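Top view: the white church is at (250,217), so left, and the red mill is at (311,220), so right.
- **Hall:** candidates are purple (96,218), dark brown (135,224) and pink (184,217). The brown one fits.
- **Dome:** candidates are green (125,264), blue (151,268) and small blue (177,262). The larger blue at (151,268) fits.
- **Tower and tree:** the tower is at (380,276) and the tree at (369,225).

Next I'll confirm these in a crop and measure.

```bash
cat > h.py <<'E'
import numpy as np,cv2
from station import r,cams
def cloud(n,save=None):
    p,d=cams.capture(n)
    if save: cv2.imwrite(save,p)
    i=cams.camera_info(n); R=np.array(i["R"]);t=np.array(i["t"]);K=np.array(i["mtx"])
    v,u=np.mgrid[:384,:512]
    c=np.stack([(u-K[0,2])/K[0,0]*d,(v-K[1,2])/K[1,1]*d,d],-1)
    W=(c-t)@R; W[d<=0]=np.nan
    return p,W
def rect(P):
    (c,s,a)=cv2.minAreaRect((P[:,:2]*1000).astype(np.float32)); return np.round(c,1),np.round(s,1),round(a,1)
E
python3 - <<'E'
from h import *
p,W=cloud("top"); q,V=cloud("side")
a=cv2.resize(p[195:285,80:200],(600,450),interpolation=cv2.INTER_CUBIC); cv2.imwrite("pics/crop1.png",np.clip(a*1.6,0,255).astype(np.uint8))
def box(W,u0,u1,v0,v1,z0,z1):
    P=W[v0:v1,u0:u1].reshape(-1,3); return P[(P[:,2]>z0)&(P[:,2]<z1)]
for n,b,z in [("purple",(80,112,200,235),(.033,.048)),("hall",(117,155,210,240),(.033,.048)),("dome",(140,163,256,278),(.01,.05)),("small",(168,187,252,272),(.01,.05)),
 ("tower",(350,400,258,292),(.078,.095)),("towerall",(350,400,258,292),(.012,.095)),("tree",(355,382,212,238),(.035,.09)),("church",(238,262,203,230),(.03,.1)),("mill",(298,324,205,232),(.05,.06)),("tabl",(200,220,280,300),(-.05,.05)),("board",(220,340,165,290),(.005,.016))]:
    P=box(W,*b,*z); print(n,len(P),np.round(P.mean(0)*1000),np.round(P[:,2].max()*1000),rect(P))
# same from side by world neighbourhood
S=V.reshape(-1,3);T=W.reshape(-1,3)
for n,c,z in [("hall",(135,224),(.033,.048)),("dome",(151,268),(.01,.05)),("tower",(380,278),(.078,.095)),("tree",(370,225),(.03,.09))]:
    w=W[c[1],c[0]]; 
    for nm,X in(("top",T),("side",S)):
        P=X[(np.hypot(X[:,0]-w[0],X[:,1]-w[1])<.05)&(X[:,2]>z[0])&(X[:,2]<z[1])]
        if len(P)>4: print(n,nm,len(P),rect(P),P[:,2].max())
E
```

```text
purple 450 [576. 434.  39.] 44.0 (array([576.7, 435.2]), array([46.6, 63.6]), 84.3)
hall 427 [561. 329.  39.] 45.0 (array([560.5, 330.8]), array([43.6, 65.2]), 0.4)
dome 160 [448. 286.  29.] 39.0 (array([447.5, 287.6]), array([33.1, 33.3]), 2.4)
small 83 [461. 221.  23.] 31.0 (array([461. , 221.6]), array([24.7, 23.6]), 62.1)
tower 235 [ 425. -300.   85.] 91.0 (array([ 424.2, -300.5]), array([36.5, 36.2]), 29.3)
towerall 423 [ 426. -295.   68.] 91.0 (array([ 424.4, -300.3]), array([37. , 36.3]), 29.5)
tree 183 [ 556. -276.   62.] 79.0 (array([ 555.9, -281.3]), array([35. , 33.8]), 85.9)
church 345 [579.  32.  58.] 87.0 (array([579. ,  32.2]), array([44.4, 51.2]), 86.4)
mill 378 [ 567. -128.   55.] 60.0 (array([ 569. , -127.3]), array([51.9, 53.1]), 86.3)
tabl 400 [388. 137.  -1.] 5.0 (array([387.7, 137.3]), array([49.9, 50.9]), 0.1)
board 9768 [550. -45.  10.] 16.0 (array([550.1, -46.2]), array([261.8, 324.1]), 86.2)
hall top 427 (array([560.5, 330.8]), array([43.6, 65.2]), 0.4) 0.04463559417718924
hall side 714 (array([560.7, 329.1]), array([44.6, 66.1]), 2.0) 0.041494792934430196
dome top 160 (array([447.5, 287.6]), array([33.1, 33.3]), 2.4) 0.03853833651780926
dome side 348 (array([455.8, 273.2]), array([33.4, 68.8]), 33.3) 0.03568441084105165
tower top 235 (array([ 424.2, -300.5]), array([36.5, 36.2]), 29.3) 0.09050100631426287
tower side 108 (array([ 423.5, -300.1]), array([36. , 37.8]), 28.4) 0.08645050868167907
tree top 189 (array([ 555.9, -281.3]), array([35. , 33.8]), 85.9) 0.07913022646158283
tree side 179 (array([ 552.4, -275.7]), array([34.1, 26.2]), 34.3) 0.07428029492422372
```

View pics/crop1.png

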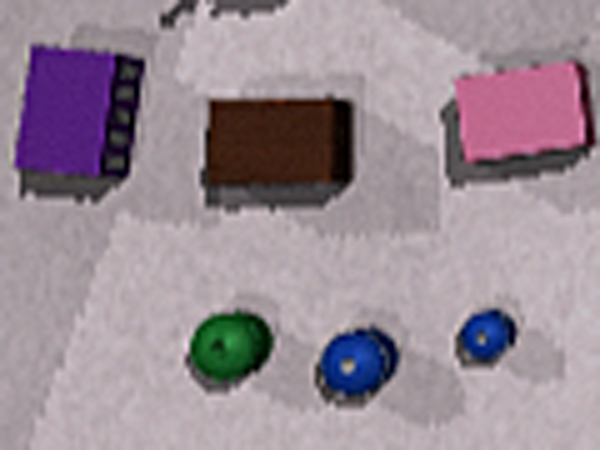

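Confirmed: the brown block and the middle (larger) blue dome are the ones meant. Next I'll check the board frame and the clearance to the cup and other bystanders.

Run:
```python
from h import *
p,W=cloud("top"); q,V=cloud("side")
A=np.vstack([W.reshape(-1,3),V.reshape(-1,3)]);A=A[~np.isnan(A[:,0])]*1000
y=np.radians(-3.7);X=np.array([np.cos(y),np.sin(y)]);Y=np.array([-np.sin(y),np.cos(y)])
for nm,I,C in(("top",p,W),("side",q,V)):
    P=C.reshape(-1,3)*1000;c=I.reshape(-1,3).astype(int)
    m=(P[:,2]>4)&(P[:,2]<16)&(c[:,2]-c[:,0]>35)
    B=P[m,:2]-[574,-47.5]; b=np.stack([B@X,B@Y],1); b=b[(abs(b)<200).all(1)]
    print(nm,len(b),np.round(np.percentile(b,[1,99],axis=0),1).tolist(),"want y +-129, x -130..123")
    for k,(a,e) in {"cup":((600,800),(230,430)),"glue":((600,800),(-450,-250)),"tape":((660,850),(-70,80))}.items():
        Q=P[(P[:,0]>a[0])&(P[:,0]<a[1])&(P[:,1]>e[0])&(P[:,1]<e[1])]
        for z0 in(10,80,105):
            k2=Q[(Q[:,2]>z0)]
            if len(k2):print(nm,k,z0,np.round(np.percentile(k2,[0,100],axis=0)).tolist())
# gripper shape in side/top
G=A[(A[:,2]>150)&(A[:,0]<450)&(A[:,1]<-300)]
print(len(G),rect(G/1000) if len(G) else 0)
```

```text
top 6847 [[-128.0, -127.9], [123.4, 127.7]] want y +-129, x -130..123
top cup 10 [[600.0, 283.0, 10.0], [735.0, 430.0, 155.0]]
top cup 80 [[661.0, 283.0, 80.0], [735.0, 357.0, 155.0]]
top cup 105 [[674.0, 292.0, 106.0], [728.0, 346.0, 155.0]]
top glue 10 [[686.0, -380.0, 10.0], [737.0, -330.0, 133.0]]
top glue 80 [[690.0, -380.0, 80.0], [737.0, -334.0, 133.0]]
top glue 105 [[701.0, -369.0, 105.0], [724.0, -345.0, 133.0]]
top tape 10 [[660.0, -69.0, 10.0], [845.0, 74.0, 29.0]]
side 4251 [[-129.7, -127.1], [178.3, 128.0]] want y +-129, x -130..123
side cup 10 [[600.0, 283.0, 10.0], [736.0, 430.0, 154.0]]
side cup 80 [[660.0, 283.0, 80.0], [736.0, 358.0, 154.0]]
side cup 105 [[672.0, 291.0, 105.0], [728.0, 344.0, 154.0]]
side glue 10 [[685.0, -373.0, 10.0], [736.0, -328.0, 130.0]]
side glue 80 [[687.0, -373.0, 80.0], [731.0, -331.0, 130.0]]
side glue 105 [[699.0, -369.0, 105.0], [722.0, -344.0, 130.0]]
side tape 10 [[660.0, -70.0, 10.0], [845.0, 74.0, 27.0]]
1509 (array([  346.8, -1640.9]), array([ 205.6, 1559.6]), 0.0)
```

Emit:
play_rows:
  commands: "0.6 1 0 0 0 0.44;0.6 1 0 0 0 0.44;0.6 1 0 0 0 0.44;0.6 1 0 0 0 0.44;0.6 1 0 0 0 0.44;0.6 1 0 0 0 0.44;0.6 1 0 0 0 0.44;0.6 1 0 0 0 0.44;0.6 1 0 0 0 0.44;0.6 1 0 0 0 0.44;0.6 1 0 0 0 0.44;0.6 1 0 0 0 0.44;0.6 1 0 0 0 0.44;0.6 1 0 0 0 0.44;0.6 1 0 0 0 0.44;0.6 1 0 0 0 0.44;0.6 1 0 0 0 0.44;0.6 1 0 0 0 0.44;0.6 1 0 0 0 0.44;0.6 1 0 0 0 0.44"
  grip: 87

```text
time_s: 2.3
tcp_pos: [0.5301, -0.0001, 0.2227]
ee_rot: [[0.027, -1.0, 0.0], [-1.0, -0.027, 0.0], [-0.0, -0.0, -1.0]]
wrist_force: [0.0, -1.3, 0.3]
gripper_width: 1.004
gripper_force: 0.0
```

Emit:
play_rows:
  commands: "0 1 0 0 0 0;0 1 0 0 0 0;0 1 0 0 0 0;0 1 0 0 0 0;0 1 0 0 0 0;0 1 0 0 0 0;0.2 1 0 0 0 0;0.2 1 0 0 0 0;0.2 1 0 0 0 0;0.2 1 0 0 0 0;0 1 0 0 0 0;0 0 0 0 0 0;0 0 0 0 0 0;0 0 0 0 0 0"

```text
time_s: 3.7
tcp_pos: [0.5535, 0.3278, 0.2225]
ee_rot: [[0.024, -1.0, -0.0], [-1.0, -0.024, -0.0], [0.0, 0.0, -1.0]]
wrist_force: [0.5, -0.6, -0.8]
gripper_width: 0.999
gripper_force: 0.0
```

Emit:
play_rows:
  commands: "0 0.07 -1 0 0 0;0 0 -1 0 0 0;0 0 -1 0 0 0;0 0 -1 0 0 0;0 0 -1 0 0 0;0 0 -0.5 0 0 0;0 0 -0.5 0 0 0;0 0 -0.5 0 0 0;0 0 -0.5 0 0 0;0 0 0 0 0 0;0 0 0 0 0 0"

```text
time_s: 4.8
tcp_pos: [0.5538, 0.3304, 0.0126]
ee_rot: [[0.024, -1.0, 0.0], [-1.0, -0.024, -0.0], [0.0, -0.0, -1.0]]
wrist_force: [1.1, 0.2, 0.4]
gripper_width: 1.0
gripper_force: 0.0
```

Emit:
play_rows:
  commands: "0 0 0 0 0 0;0 0 0 0 0 0;0 0 0 0 0 0;0 0 0 0 0 0;0 0 0 0 0 0;0 0 0 0 0 0;0 0 0 0 0 0;0 0 0 0 0 0;0 0 0 0 0 0;0 0 0 0 0 0"
  grip: 35

```text
time_s: 5.8
tcp_pos: [0.554, 0.3308, 0.0129]
ee_rot: [[0.024, -1.0, 0.001], [-1.0, -0.024, 0.001], [-0.001, -0.001, -1.0]]
wrist_force: [1.7, 0.1, 3.0]
gripper_width: 0.498
gripper_force: 30.0
```

Emit:
play_rows:
  commands: "0 0 0.3 0 0 0;0 0 0.7 0 0 0;0 0 1 0 0 0;0 0 1 0 0 0;0 0 1 0 0 0;0 0 1 0 0 0;0 -0.6 0 0 0 0;0 -1 0 0 0 -0.1;0 -1 0 0 0 -0.1;0 -1 0 0 0 -0.1;0.2 -1 0 0 0 -0.1;0.2 -1 0 0 0 -0.1;0.27 -1 0 0 0 -0.1;0 -1 0 0 0 0;0 -1 0 0 0 0;0 -1 0 0 0 0;0 -1 0 0 0 0;0 -1 0 0 0 0;0 -1 0 0 0 0;0 -0.01 0 0 0 0"

```text
time_s: 7.8
tcp_pos: [0.5719, -0.0508, 0.1616]
ee_rot: [[-0.07, -0.998, -0.003], [-0.998, 0.07, -0.0], [0.0, 0.003, -1.0]]
wrist_force: [-0.1, 0.7, -1.9]
gripper_width: 0.507
gripper_force: 30.0
```

Emit:
play_rows:
  commands: "0 0 0 0 0 0;0 0 0 0 0 0;0 0 0 0 0 0"

```text
time_s: 8.1
tcp_pos: [0.5735, -0.0469, 0.1624]
ee_rot: [[-0.065, -0.998, -0.001], [-0.998, 0.065, 0.0], [-0.0, 0.001, -1.0]]
wrist_force: [-0.3, 0.2, -0.5]
gripper_width: 0.505
gripper_force: 30.0
```

Emit:
play_rows:
  commands: "0 0 -1 0 0 0;0 0 -1 0 0 0;0 0 -1 0 0 0;0 0 -0.5 0 0 0;0 0 -0.5 0 0 0;0 0 -0.3 0 0 0;0 0 -0.2 0 0 0;0 0 -0.1 0 0 0;0 0 0 0 0 0;0 0 0 0 0 0"

```text
time_s: 9.1
tcp_pos: [0.5742, -0.0476, 0.0252]
ee_rot: [[-0.066, -0.998, 0.001], [-0.998, 0.066, 0.0], [-0.0, -0.001, -1.0]]
wrist_force: [-0.8, -0.6, -0.7]
gripper_width: 0.5
gripper_force: 30.0
```

Emit:
play_rows:
  commands: "0 0 -0.03 0 0 0;0 0 -0.02 0 0 0;0 0 0 0 0 0"

```text
time_s: 9.4
tcp_pos: [0.5737, -0.0478, 0.0232]
ee_rot: [[-0.066, -0.998, 0.0], [-0.998, 0.066, 0.0], [-0.0, -0.0, -1.0]]
wrist_force: [0.0, -0.0, -0.4]
gripper_width: 0.5
gripper_force: 30.0
```

Emit:
play_rows:
  commands: "0 0 -0.01 0 0 0;0 0 0 0 0 0;0 0 0 0 0 0;0 0 0 0 0 0;0 0 0 0 0 0;0 0 0.4 0 0 0;0 0 0.6 0 0 0;0 0 1 0 0 0;0 0 1 0 0 0;0 0 1 0 0 0;0 0 1 0 0 0;-0.5 1 0 0 0 0;-0.5 1 0 0 0 0;-0.5 1 0 0 0 0;-0.5 1 0 0 0 0;-0.5 1 0 0 0 0;-0.5 1 0 0 0 0;-0.5 1 0 0 0 0;-0.5 1 0 0 0 0;-0.2 1 0 0 0 0"
  grip: 80

```text
time_s: 11.4
tcp_pos: [0.4464, 0.2232, 0.174]
ee_rot: [[-0.065, -0.998, 0.001], [-0.998, 0.065, 0.001], [-0.001, -0.001, -1.0]]
wrist_force: [0.6, -0.1, -0.5]
gripper_width: 0.92
gripper_force: 0.0
```

Emit:
play_rows:
  commands: "0 1 0 0 0 0;0 1 0 0 0 0;0 0.2 0 0 0 0;0 0 0 0 0 0;0 0 0 0 0 0"

```text
time_s: 11.9
tcp_pos: [0.4475, 0.2874, 0.173]
ee_rot: [[-0.066, -0.998, -0.0], [-0.998, 0.066, -0.0], [0.0, 0.0, -1.0]]
wrist_force: [0.8, 0.2, 0.6]
gripper_width: 0.919
gripper_force: 0.0
```

Run:
```python
from h import *
p,W=cloud("top","pics/top1.png"); P=W.reshape(-1,3)
H=P[(abs(P[:,0]-.574)<.06)&(abs(P[:,1]+.0475)<.05)&(P[:,2]>.04)&(P[:,2]<.06)]
print(len(H),rect(H),H[:,2].mean())
```

```text
429 (array([573.6, -47.9]), array([64. , 43.8]), 86.4) 0.049650785270075354
```

Emit:
play_rows:
  commands: "0 0 -1 0 0 0;0 0 -1 0 0 0;0 0 -1 0 0 0;0 0 -1 0 0 0;0 0 -0.5 0 0 0;0 0 -0.5 0 0 0;0 0 -0.3 0 0 0;0 0 -0.2 0 0 0;0 0 -0.1 0 0 0;0 0 0 0 0 0;0 0 0 0 0 0"
  grip: 60

```text
time_s: 13.05
tcp_pos: [0.4481, 0.2886, 0.0054]
ee_rot: [[-0.066, -0.998, 0.001], [-0.998, 0.066, 0.001], [-0.001, -0.001, -1.0]]
wrist_force: [-0.2, 0.0, 0.6]
gripper_width: 0.692
gripper_force: 0.0
```

Emit:
play_rows:
  commands: "0 0 0 0 0 0;0 0 0 0 0 0;0 0 0 0 0 0;0 0 0 0 0 0;0 0 0 0 0 0;0 0 0 0 0 0;0 0 0 0 0 0;0 0 0 0 0 0"
  grip: 28

```text
time_s: 13.85
tcp_pos: [0.4477, 0.2883, 0.0048]
ee_rot: [[-0.066, -0.998, 0.0], [-0.998, 0.066, 0.0], [-0.0, -0.0, -1.0]]
wrist_force: [-0.6, -0.0, 2.2]
gripper_width: 0.383
gripper_force: 30.0
```

Emit:
play_rows:
  commands: "0 0 0.3 0 0 0;0 0 0.7 0 0 0;0 0 1 0 0 0;0 0 1 0 0 0;0 0 1 0 0 0;0 0 1 0 0 0;0.4 -1 0 0 0 0;0.4 -1 0 0 0 0;0.4 -1 0 0 0 0;0.4 -1 0 0 0 0;0.4 -1 0 0 0 0;0.4 -1 0 0 0 0;0.4 -1 0 0 0 0;0.4 -1 0 0 0 0;0.4 -1 0 0 0 0;0.4 -1 0 0 0 0;0.2 -0.8 0 0 0 0;0 -0.4 0 0 0 0;0 0 0 0 0 0;0 0 0 0 0 0"

```text
time_s: 15.85
tcp_pos: [0.5733, -0.0474, 0.1549]
ee_rot: [[-0.066, -0.998, -0.0], [-0.998, 0.066, 0.0], [-0.0, 0.0, -1.0]]
wrist_force: [-0.4, 0.2, -0.1]
gripper_width: 0.381
gripper_force: 30.0
```

Emit:
play_rows:
  commands: "0 0 -1 0 0 0;0 0 -1 0 0 0;0 0 -0.5 0 0 0;0 0 -0.4 0 0 0;0 0 0 0 0 0;0 0 0 0 0 0"

```text
time_s: 16.45
tcp_pos: [0.5743, -0.0471, 0.0684]
ee_rot: [[-0.065, -0.998, 0.001], [-0.998, 0.065, -0.0], [0.0, -0.001, -1.0]]
wrist_force: [0.6, 0.5, 0.0]
gripper_width: 0.379
gripper_force: 30.0
```

Emit:
play_rows:
  commands: "0 0 -0.2 0 0 0;0 0 -0.15 0 0 0;0 0 -0.06 0 0 0;0 0 -0.03 0 0 0;0 0 0 0 0 0;0 0 0 0 0 0"

```text
time_s: 17.05
tcp_pos: [0.5737, -0.0478, 0.0548]
ee_rot: [[-0.066, -0.998, 0.0], [-0.998, 0.066, -0.0], [0.0, -0.0, -1.0]]
wrist_force: [-1.1, 0.4, 2.8]
gripper_width: 0.381
gripper_force: 30.0
```

Emit:
play_rows:
  commands: "0 0 -0.02 0 0 0;0 0 0 0 0 0;0 0 0 0 0 0"

```text
time_s: 17.35
tcp_pos: [0.5737, -0.0478, 0.0548]
ee_rot: [[-0.066, -0.998, 0.0], [-0.998, 0.066, -0.0], [0.0, -0.0, -1.0]]
wrist_force: [-2.7, 1.1, 6.5]
gripper_width: 0.378
gripper_force: 30.0
```

Emit:
play_rows:
  commands: "0 0 0 0 0 0;0 0 0 0 0 0;0 0 0 0 0 0;0 0 0 0 0 0;0 0 0 0 0 0;0 0 0.4 0 0 0;0 0 0.6 0 0 0;0 0 1 0 0 0;0 0 1 0 0 0;0 0 1 0 0 0;0 0 1 0 0 0;-0.6 -1 0 0 0 0.4;-0.6 -1 0 0 0 0.4;-0.6 -1 0 0 0 0.4;-0.6 -1 0 0 0 0.4;-0.6 -1 0 0 0 0.4;-0.6 -1 0 0 0 0.4;-0.6 -1 0 0 0 0.4;-0.6 -1 0 0 0 0.4;-0.2 -0.4 0 0 0 0.64"
  grip: 60

```text
time_s: 19.35
tcp_pos: [0.4221, -0.3016, 0.205]
ee_rot: [[0.489, -0.872, 0.001], [-0.872, -0.489, -0.001], [0.001, -0.0, -1.0]]
wrist_force: [-0.2, 0.6, -0.1]
gripper_width: 0.689
gripper_force: 0.0
```

Emit:
play_rows:
  commands: "0 0 0 0 0 0;0 0 0 0 0 0;0 0 0 0 0 0;0 0 0 0 0 0"

```text
time_s: 19.75
tcp_pos: [0.4242, -0.2991, 0.2041]
ee_rot: [[0.489, -0.872, 0.0], [-0.872, -0.489, -0.0], [0.0, -0.0, -1.0]]
wrist_force: [-0.3, 0.0, -0.7]
gripper_width: 0.69
gripper_force: 0.0
```

Run:
```python
from h import *
p,W=cloud("top","pics/top2.png"); P=W.reshape(-1,3)
N=(abs(P[:,0]-.574)<.06)&(abs(P[:,1]+.0475)<.05)
for a,b in((.04,.055),(.058,.095)):
    H=P[N&(P[:,2]>a)&(P[:,2]<b)]; print(len(H),rect(H),H[:,2].max())
```

```text
276 (array([573.6, -47.7]), array([64.3, 43.7]), 88.3) 0.05483444630884542
154 (array([574.8, -47.1]), array([32.6, 32.6]), 0.7) 0.0893595159311572
```

Emit:
play_rows:
  commands: "0 -0.04 -1 0 0 0;0 0 -1 0 0 0;0 0 -1 0 0 0;0 0 -1 0 0 0;0 0 -0.6 0 0 0;0 0 -0.4 0 0 0;0 0 -0.27 0 0 0;0 0 0 0 0 0;0 0 0 0 0 0"

```text
time_s: 20.7
tcp_pos: [0.4244, -0.3011, 0.0466]
ee_rot: [[0.489, -0.873, 0.001], [-0.873, -0.489, -0.001], [0.001, -0.001, -1.0]]
wrist_force: [-0.3, 0.4, -0.2]
gripper_width: 0.688
gripper_force: 0.0
```

Emit:
play_rows:
  commands: "0 0 0 0 0 0;0 0 0 0 0 0;0 0 0 0 0 0;0 0 0 0 0 0;0 0 0 0 0 0;0 0 0 0 0 0;0 0 0 0 0 0;0 0 0 0 0 0"
  grip: 30

```text
time_s: 21.5
tcp_pos: [0.4238, -0.301, 0.0462]
ee_rot: [[0.488, -0.873, 0.0], [-0.873, -0.488, -0.0], [0.0, -0.0, -1.0]]
wrist_force: [-0.4, 0.3, 4.3]
gripper_width: 0.413
gripper_force: 30.0
```

Emit:
play_rows:
  commands: "0 0 0.3 0 0 0;0 0 0.7 0 0 0;0 0 1 0 0 0;0 0 1 0 0 0;0 0 1 0 0 0;0 0 1 0 0 0;0.4 0.6 0 0 0 -0.33;0.7 1 0 0 0 -0.35;0.7 1 0 0 0 -0.35;0.7 1 0 0 0 -0.35;0.7 1 0 0 0 -0.35;0.7 1 0 0 0 -0.35;0.7 1 0 0 0 -0.35;0.7 1 0 0 0 -0.35;0.7 1 0 0 0 -0.35;0.7 1 0 0 0 -0.35;0.7 1 0 0 0 -0.35;0.43 0.33 0 0 0 0;0 0 0 0 0 0;0 0 0 0 0 0"

```text
time_s: 23.5
tcp_pos: [0.658, 0.027, 0.1951]
ee_rot: [[-0.064, -0.998, -0.002], [-0.998, 0.064, -0.0], [0.0, 0.002, -1.0]]
wrist_force: [0.1, -1.1, -0.7]
gripper_width: 0.411
gripper_force: 30.0
```

Emit:
play_rows:
  commands: "0 0 -1 0 0 0;0 0 -1 0 0 0;0 0 -1 0 0 0;0 0 -0.6 0 0 0;0 0 -0.4 0 0 0;0 0 -0.3 0 0 0;0 0 0 0 0 0;0 0 0 0 0 0"

```text
time_s: 24.3
tcp_pos: [0.6592, 0.0269, 0.0678]
ee_rot: [[-0.064, -0.998, 0.002], [-0.998, 0.064, 0.0], [-0.0, -0.002, -1.0]]
wrist_force: [-0.1, 1.1, -0.3]
gripper_width: 0.415
gripper_force: 30.0
```

Emit:
play_rows:
  commands: "0 0 -0.2 0 0 0;0 0 -0.1 0 0 0;0 0 -0.05 0 0 0;0 0 0 0 0 0;0 0 0 0 0 0"

```text
time_s: 24.8
tcp_pos: [0.6587, 0.027, 0.0564]
ee_rot: [[-0.064, -0.998, 0.0], [-0.998, 0.064, 0.0], [-0.0, -0.0, -1.0]]
wrist_force: [0.3, 1.0, -1.3]
gripper_width: 0.411
gripper_force: 30.0
```

Emit:
play_rows:
  commands: "0 0 -0.03 0 0 0;0 0 0 0 0 0;0 0 0 0 0 0"

```text
time_s: 25.1
tcp_pos: [0.6588, 0.027, 0.0562]
ee_rot: [[-0.064, -0.998, 0.001], [-0.998, 0.064, 0.0], [-0.0, -0.001, -1.0]]
wrist_force: [-2.7, 1.1, 4.1]
gripper_width: 0.413
gripper_force: 30.0
```

Emit:
play_rows:
  commands: "0 0 0 0 0 0;0 0 0 0 0 0;0 0 0 0 0 0;0 0 0 0 0 0;0 0 0.4 0 0 0;0 0 0.6 0 0 0;0 0 1 0 0 0;0 0 1 0 0 0;0 0 1 0 0 0;0 0 1 0 0 0;-0.4 -1 0 0 0 0;-0.4 -1 0 0 0 0;-0.4 -1 0 0 0 0;-0.4 -1 0 0 0 0;-0.4 -1 0 0 0 0;-0.4 -1 0 0 0 0;-0.4 -1 0 0 0 0;-0.4 -1 0 0 0 0;-0.23 -1 0 0 0 0;0 -1 0 0 0 0"
  grip: 60

```text
time_s: 27.1
tcp_pos: [0.5549, -0.2743, 0.207]
ee_rot: [[-0.065, -0.998, 0.001], [-0.998, 0.065, -0.0], [0.0, -0.001, -1.0]]
wrist_force: [1.0, -0.1, 0.4]
gripper_width: 0.691
gripper_force: 0.0
```

Emit:
play_rows:
  commands: "0 -0.3 0 0 0 0;0 0 0 0 0 0;0 0 0 0 0 0;0 0 0 0 0 0"

```text
time_s: 27.5
tcp_pos: [0.5559, -0.2809, 0.2057]
ee_rot: [[-0.063, -0.998, 0.0], [-0.998, 0.063, 0.0], [-0.0, -0.0, -1.0]]
wrist_force: [0.1, -0.1, 0.0]
gripper_width: 0.684
gripper_force: 0.0
```

Run:
```python
from h import *
p,W=cloud("top","pics/top3.png"); P=W.reshape(-1,3)
H=P[(np.hypot(P[:,0]-.659,P[:,1]-.027)<.04)&(P[:,2]>.088)&(P[:,2]<.105)]; print("tower",len(H),rect(H),H[:,2].mean())
```

```text
tower 215 (array([657.8,  27. ]), array([36.7, 34.6]), 0.1) 0.09537500946576898
```

Emit:
play_rows:
  commands: "0 -0.03 -1 0 0 0;0 0 -1 0 0 0;0 0 -1 0 0 0;0 0 -1 0 0 0;0 0 -0.8 0 0 0;0 0 -0.6 0 0 0;0 0 -0.4 0 0 0;0 0 -0.2 0 0 0;0 0 0 0 0 0;0 0 0 0 0 0"

```text
time_s: 28.55
tcp_pos: [0.5565, -0.283, 0.0264]
ee_rot: [[-0.064, -0.998, 0.002], [-0.998, 0.064, -0.001], [0.001, -0.002, -1.0]]
wrist_force: [0.1, -0.1, 0.1]
gripper_width: 0.687
gripper_force: 0.0
```

Emit:
play_rows:
  commands: "0 0 0 0 0 0;0 0 0 0 0 0;0 0 0 0 0 0;0 0 0 0 0 0;0 0 0 0 0 0;0 0 0 0 0 0;0 0 0 0 0 0;0 0 0 0 0 0"
  grip: 30

```text
time_s: 29.35
tcp_pos: [0.5559, -0.283, 0.0258]
ee_rot: [[-0.064, -0.998, 0.0], [-0.998, 0.064, -0.0], [0.0, -0.0, -1.0]]
wrist_force: [-0.5, 0.4, 4.2]
gripper_width: 0.401
gripper_force: 30.0
```

Emit:
play_rows:
  commands: "0 0 0.3 0 0 0;0 0 0.7 0 0 0;0 0 1 0 0 0;0 0 1 0 0 0;0 0 1 0 0 0;0 0 1 0 0 0;-0.3 0.6 0 0 0 0;-0.4 0.9 0 0 0 0;-0.4 0.9 0 0 0 0;-0.4 0.9 0 0 0 0;-0.4 0.9 0 0 0 0;-0.33 0.8 0 0 0 0;0 0.36 0 0 0 0;0 0 0 0 0 0;0 0 0 0 0 0;0 0 0 0 0 0"

```text
time_s: 30.95
tcp_pos: [0.4892, -0.1228, 0.1753]
ee_rot: [[-0.065, -0.998, -0.0], [-0.998, 0.065, -0.0], [0.0, 0.0, -1.0]]
wrist_force: [0.2, -0.3, -1.1]
gripper_width: 0.402
gripper_force: 30.0
```

Run:
```python
from h import *
p,W=cloud("side","pics/side3.png"); q,_=cloud("top","pics/top4.png")
cv2.imwrite("pics/c3.png",np.clip(np.hstack([p[80:280,200:440],q[120:320,190:430]])*1.6,0,255).astype(np.uint8).repeat(1,0))
```

```text
(no output)
```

View pics/c3.png

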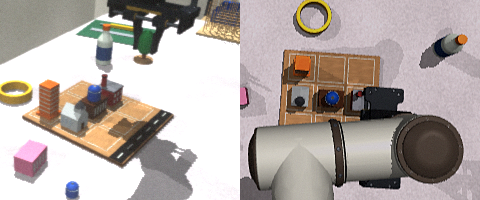

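The crop shows the tower behind the church at (48,100), the dome on the hall at (95,93), and the tree held upright at (145,45). Next I'll lower the tree.

Emit:
play_rows:
  commands: "0 0 -1 0 0 0;0 0 -1 0 0 0;0 0 -1 0 0 0;0 0 -0.6 0 0 0;0 0 -0.4 0 0 0;0 0 -0.3 0 0 0;0 0 -0.2 0 0 0;0 0 -0.07 0 0 0;0 0 0 0 0 0;0 0 0 0 0 0"

```text
time_s: 32.05
tcp_pos: [0.4893, -0.1222, 0.0389]
ee_rot: [[-0.064, -0.998, 0.001], [-0.998, 0.064, -0.0], [-0.0, -0.001, -1.0]]
wrist_force: [-0.6, 0.5, 0.1]
gripper_width: 0.4
gripper_force: 30.0
```

Emit:
play_rows:
  commands: "0 0 -0.05 0 0 0;0 0 -0.03 0 0 0;0 0 0 0 0 0;0 0 0 0 0 0"

```text
time_s: 32.45
tcp_pos: [0.4888, -0.1221, 0.036]
ee_rot: [[-0.064, -0.998, 0.0], [-0.998, 0.064, -0.0], [-0.0, -0.0, -1.0]]
wrist_force: [-0.4, -0.3, -1.3]
gripper_width: 0.402
gripper_force: 30.0
```

Near contact. I'll release, rise and back away.

Emit:
play_rows:
  commands: "0 0 -0.02 0 0 0;0 0 0 0 0 0;0 0 0 0 0 0"

```text
time_s: 32.75
tcp_pos: [0.4889, -0.1221, 0.0357]
ee_rot: [[-0.064, -0.998, 0.0], [-0.998, 0.064, -0.0], [0.0, -0.0, -1.0]]
wrist_force: [-1.9, 0.5, 4.2]
gripper_width: 0.401
gripper_force: 30.0
```

Emit:
play_rows:
  commands: "0 0 0 0 0 0;0 0 0 0 0 0;0 0 0 0 0 0;0 0 0 0 0 0;0 0 0.4 0 0 0;0 0 0.6 0 0 0;0 0 1 0 0 0;0 0 1 0 0 0;0 0 1 0 0 0;0 0 1 0 0 0;-0.4 -1 0 0 0 0;-0.4 -1 0 0 0 0;-0.4 -1 0 0 0 0;-0.4 -1 0 0 0 0;-0.4 -1 0 0 0 0;-0.4 -1 0 0 0 0;0 -1 0 0 0 0;0 -1 0 0 0 0;0 -0.5 0 0 0 0;0 0 0 0 0 0"
  grip: 60

```text
time_s: 34.75
tcp_pos: [0.4166, -0.3784, 0.1846]
ee_rot: [[-0.067, -0.998, -0.001], [-0.998, 0.067, 0.0], [-0.0, 0.001, -1.0]]
wrist_force: [0.1, 0.5, -1.0]
gripper_width: 0.692
gripper_force: 0.0
```

Run:
```python
from h import *
p,W=cloud("top","pics/top5.png"); q,V=cloud("side","pics/side5.png")
y=np.radians(-3.7);X=np.array([np.cos(y),np.sin(y)]);Y=np.array([-np.sin(y),np.cos(y)])
for nm,C in(("top",W),("side",V)):
    P=C.reshape(-1,3);B=P[:,:2]-[.574,-.0475];b=np.stack([B@X,B@Y],1)
    for n,c,z in(("hall",(0,0),(.04,.055)),("dome",(0,0),(.058,.1)),("tower",(.08,.08),(.088,.105)),("tree",(-.08,-.08),(.042,.1))):
        m=(abs(b-c)<.036).all(1)&(P[:,2]>z[0])&(P[:,2]<z[1])
        print(nm,n,m.sum(),rect(b[m]),round(P[m,2].max(),3))
cv2.imwrite("pics/c5.png",np.clip(np.hstack([q[80:280,200:440],p[120:320,190:430]])*1.6,0,255).astype(np.uint8))
```

```text
top hall 271 (array([-0.4, -0.3]), array([43.8, 64.3]), 1.9) 0.054
top dome 155 (array([0.7, 0.6]), array([32.5, 32.6]), 3.9) 0.088
top tower 217 (array([79. , 79.8]), array([36.8, 34.6]), 3.7) 0.101
top tree 173 (array([-80.2, -78. ]), array([34.3, 34.4]), 68.1) 0.089
side hall 200 (array([-0.8, -1.6]), array([66.2, 44.9]), 89.0) 0.055
side dome 163 (array([-2.9,  1.2]), array([33.2, 29.5]), 80.8) 0.086
side tower 155 (array([78.8, 79.9]), array([39.3, 37.1]), 5.5) 0.097
side tree 230 (array([-82.5, -70. ]), array([36.1, 24. ]), 11.9) 0.085
```

View pics/c5.png

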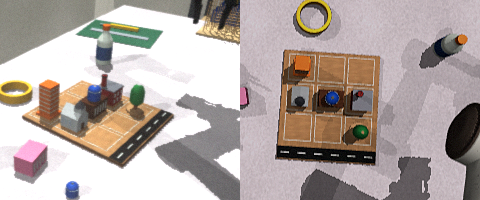

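All four models are in place in both views: tower at (301,66), hall and dome at (331,98), tree at (361,131). All are within about 2 mm from the top camera, so I'm handing in.

```bash
python3 -c "
from station import r
print(r.finish_job())"
```

```text
the job is handed in; nothing more can be done
None
```

I handed the job in at about 35 s of the 106 s: the hall, dome, tower and tree all stand on their marks, within about 2 mm by the top camera, and the cup, glue and tape were not touched; no verdict came back.

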